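# Unhitch the board carrier from its ball post and hold it up

## Task

Take the circuit-board carrier off its ball post: pull the upright tab of the coupler's spring latch sideways until the latch is fully clear of the ball, keep it pulled, and lift the coupler straight up off the ball. Go gently: do not yank or wrench at the post, keep the board about level and do not touch the board itself, because its parts are only placed and not yet soldered, and leave the other things on the bench where they are. Finish while still holding the carrier, at rest, in the gripper above its post and about 11 cm higher than it stood.

Things in the scene. Friction and masses are not known exactly. Their poses are not given: they have to be found in the camera images.
- post: Steel ball post screwed to the bench: round base 90 mm across and 11 mm high, column 24 mm thick, neck 13 mm thick, and on top an undercut ball of 30 mm diameter with its centre 75 mm above the bench. It cannot move, and must not be loaded with more than 45 N. Origin on the bench under the ball.
- ball_top (a point): Top of the ball, 90 mm above the bench.
- carrier: Board carrier, 0.2 to 0.3 kg in all. Origin on the bench under the ball while hitched; x along its tongue towards the board, y to the side where the latch tab stands, z up. 16 mm wide tongue up to z = 83 mm, out to x = 68 mm; cross bar at x = 65 mm; two rails at y = +-53 mm hold the board, out to x = 176 mm; two legs at x = 166 mm, y = +-53 mm, stand on the bench. It can turn about the ball.
- mouth (a point): Centre of the open underside of the coupler housing (44 x 44 mm, 30 mm high), 67 mm above the carrier's origin. The housing covers the ball with 1.3 mm of play; it is off the ball after a straight lift of more than 32 mm with the latch held open.
- latch (a joint): How far the latch is pulled out, in m: 0 shut, 0.012 at its stop, sliding along the carrier's +y. Shut, its flat keeper lies under the ball's shoulder and the carrier cannot be lifted; from 0.009 it is surely clear. A spring draws it shut: 4 N when shut, 7 N at the stop. Off the ball it springs shut, drawing the carrier about 10 mm towards the tab, which does no harm.
- latch_grip (a point): Grasp point of the latch's upright pull tab: block 24 mm wide along the carrier's x, 14 mm thick along its y, 43 mm high, top at 109 mm; this point is in its middle, 90 mm above the bench, at y = 61 mm in the carrier's frame when shut. Best gripped across its width, where nothing stands beside it; 32 mm free to the housing. Moves with the latch; can carry the whole carrier.
- board: Green circuit board 98 x 100 x 2 mm lying in the carrier's rails, its parts up to 9 mm high; not to be touched. Same frame as the carrier; the board covers x = 74 to 172 mm, y = -50 to +50 mm, z = 58 to 60 mm.
- reel: Solder reel with two red 60 mm flanges, 55 mm high, standing on the bench. Leave alone. Origin at its underside.
- flux: Flux jar 48 mm across, 50 mm high. Leave alone. Origin at its underside.
- tip_cleaner: Round dark tin of brass wool for tip cleaning, 70 mm across, 36 mm high. Leave alone. Origin at its underside.
- cutters: Side cutters with dark handles, lying flat, about 130 mm long, 15 mm high. Leave alone. Origin under the middle.
- driver: Screwdriver lying flat, 160 mm long. Leave alone. Origin under the middle.
- parts_tray: Grey tray of small parts 110 x 150 x 22 mm. Leave alone. Origin at its underside.
- meter: Dark hand-held multimeter lying flat, 160 x 78 x 42 mm. Leave alone. Origin at its underside.
There are look-alikes about, which are no part of the job. Several things have the shape of the post; the one meant has the colours described above.

How it is judged (in metres and radians):
On the way, in this order (a step that is already met when the one before it is completed fails the run):
1. latch pulled out at least 9 mm while the coupler is still down on the ball (value of joint latch above 0.009 m and z of carrier in the frame of post below 0.006 m), for 0.1 s.
2. coupler lifted off the ball, its mouth above the ball's top (z of carrier in the frame of post above 0.036 m), for 0.1 s.
At the end, for the whole second after the job is handed in: The carrier is held still in the fingers, 80 to 150 mm higher than it stood, within 60 mm of the post's axis, tilted less than 0.3 rad, touching the post no more (height (world z) of carrier between 0.08 and 0.15 m and horizontal distance between carrier and post below 0.06 m and angle between carrier's own z axis and vertical below 0.3 rad and linear speed of carrier below 0.03 m/s and contact force between the fingers and carrier above 2 N and contact force between carrier and post below 0.2 N); the arm keeps its last pose, push and grip.
It fails at once if post wrenched: more than 45 N between carrier and post (contact force between carrier and post above 45 N).
It fails at once if board touched by the robot (contact force between any of the fingers, the arm and board above 1 N).
It fails at once if board tipped more than 0.4 rad (angle between board's own z axis and vertical above 0.4 rad).
It fails at once if another thing on the bench moved more than 25 mm (distance of any of reel, flux, tip_cleaner, cutters, driver, parts_tray, meter from where it was at the start of the episode above 0.025 m).
It also fails if it takes over 35 s, if anything falls off the work surface, if the arm or the gripper's body presses on something with over 40 N, if the wrist force passes 120 N, or if a joint passes its speed limit or range.

## Robot

A 6-joint arm with a two-finger parallel gripper is mounted at the origin on the work surface. World frame = base frame: x ahead of the robot, y to its left, z up, the work surface at z = 0. Lengths are in mm, angles in rad, forces in N, time in s.
With the tool pointing down it reaches from about 400 to 925 mm from the base axis. Payload 3.4 kg.
Tool frame: the origin (TCP) lies at the centre of the arm's flange, where the gripper is bolted on; the fingertips stand 173 mm ahead of it and the grasp point (between the pads) lies 155 mm ahead of it; z points along the fingers, y is the line along which they close (so a half turn about z gives the same grasp; the last joint's range is limited). The gripper opens to 85 mm and grips with 20 to 120 N. Pads are 22 mm wide; open, the fingers measure 114 mm over their backs; the gripper's body (76 mm by 85 mm) begins 54 mm behind the grasp point. The pads swing forward as they close: fully open they stand 13 mm farther back than shut.
Start: joints at [-1.409, 0.307, 1.506, -0, 1.328, -0.073], TCP at [134.307, -559.101, 404.705] pointing down, gripper open.
Joint ranges: [-3.12, 3.12], [-1.05, 2.28], [0.14, 2.33], [-1.42, 4.57], [0.1, 2.73], [-2.68, 2.68]. Speed limits (rad/s): [2.57, 2.57, 3.14, 3.14, 3.14, 3.14].

## Interface

Orientations are given as [roll, pitch, yaw] about the fixed x, y, z axes, in that order (R = Rz(yaw) Ry(pitch) Rx(roll)).
In Python, from cell import bot gives the robot as it stands.
- The arm moves only by the tool send_rows, never from a script. Its argument "deltas" is a list of rows, each a list of 6 numbers: the shift along the tool's x, y, z in units of 0.75 m (1.0 is 0.75 m), then the turn, a rotation vector about the tool's x, y, z in units of pi rad (1.0 is pi rad). In form: [[x, y, z, wx, wy, wz], ...]. A call has exactly 5 rows; each row shifts and turns the commanded pose from where the row before left it, along the tool's axes as they then stand; what a row does not reach is not made up. A row lasts 1/8 s, in which the tool goes at most 62.5 mm and 10.7 degrees, less where a joint would pass 70% of its speed; a pose out of reach is approached as far as the arm can. A call with a number of a shift or a turn outside -1 to 1 is refused whole. A call with a gripper value outside its range is refused whole. "gripper" is the opening, from 0 (shut) to 1 (fully open), set as the call begins (left out, the last holds). The fingers move at their own pace and stop on an object; "squeeze" is the grip in N (left out, the last holds). Time passes only in rows, so rows that do not move let the fingers close, or fill a call up. It gives the time, the measured TCP pose, the force, the opening and the grip force at its end, in the units of the state.
- bot.state(): the state, without advancing time (a new reading comes with each control period).
- bot.read_camera(name): name is "side" or "top" or "wrist"; returns the picture (400x640x3 uint8, red, green, blue); there is no depth.
- bot.camera_model(name): a dict with "K" (3x3 intrinsics, pixels), "R" (3x3) and "t" (3): a world point X has camera coordinates R X + t. Camera axes: x right, y down, z forward; pixel columns grow to the right and rows downward; lengths in mm; the calibration is good to about 2 mm. A picture is of the moment at which its call begins: read the wrist's pose just before it. camera_model takes no time and is no camera call; for the wrist camera it gives the pose at the moment of the call.
- bot.sign_off(): hands the job in; it is judged then, once.
The state is a dict: "time_s": time; "qpos": joint angles; "dq": joint speeds; "tau": joint torques, N m; "position": TCP position; "orientation": TCP orientation; "force": force on the tool from outside, world axes, zero at the start; "ft_torque": the same for the moment, N m; "width": finger opening in mm; "finger_force": force on a finger pad.
Only numpy, scipy, OpenCV 4.12 (cv2) and the standard library are available. Lean on these libraries where they do the work, as an engineer would, in place of code of your own. Each camera call takes 0.05 s, during which the arm holds its last target. There are 200 camera calls.

## Working session

There is one attempt and no reset: what is moved stays moved. The work goes in short steps, Python scripts to look and compute and a tool call to move; the robot and the scene stay as the last step left them, time stands still between calls to the robot, and variables do not carry over. Pictures are saved under pics/ and viewed, at most 10 in all, crops included, and the job is handed in when it is done.

Besides the shell and the picture viewer there is one more tool, called after ">>>" in YAML: its name, and indented under it one key for each argument. send_rows: Moves the arm, as the interface text tells. Its arguments: {"type":"object","properties":{"deltas":{"type":"array","items":{"type":"array","items":{"type":"number"}}},"gripper":{"type":"number"},"squeeze":{"type":"number"}},"required":["deltas"]}

```bash
mkdir -p pics; python3 - <<'E'
from cell import bot
import cv2,numpy as np
for n in("side","top"):
    im=bot.read_camera(n); cv2.imwrite(f"pics/{n}0.png",im[:,:,::-1]); m=bot.camera_model(n); print(n,np.round(m["K"],1).tolist(),np.round(m["R"],3).tolist(),np.round(m["t"]).tolist())
s=bot.state();print(s["time_s"],s["position"],s["orientation"],s["width"])
E
```

```text
side [[381.4, 0.0, 323.2], [0.0, 381.4, 193.7], [0.0, 0.0, 1.0]] [[-0.875, -0.484, -0.012], [-0.323, 0.603, -0.729], [0.36, -0.634, -0.684]] [512.0, 246.0, 783.0]
top [[505.9, 0.0, 319.9], [0.0, 505.9, 201.3], [0.0, 0.0, 1.0]] [[0.001, -1.0, 0.011], [-0.981, -0.003, -0.193], [0.193, -0.011, -0.981]] [38.0, 575.0, 1206.0]
0.1 [ 134.24388333 -558.8010157   403.86909667] [-3.13973963e+00 -1.03663812e-04  2.35793878e-01] 85.76002143228935
```

View pics/top0.png

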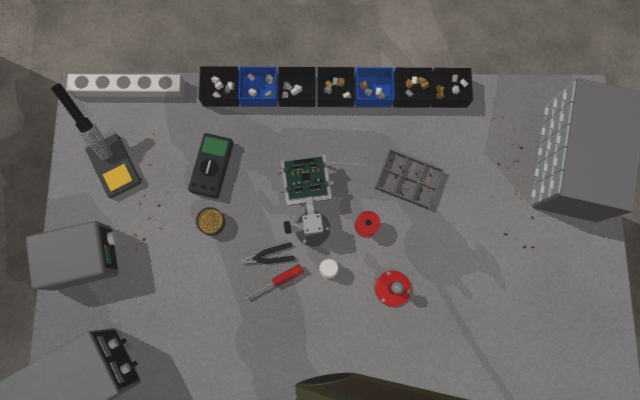

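View pics/side0.png

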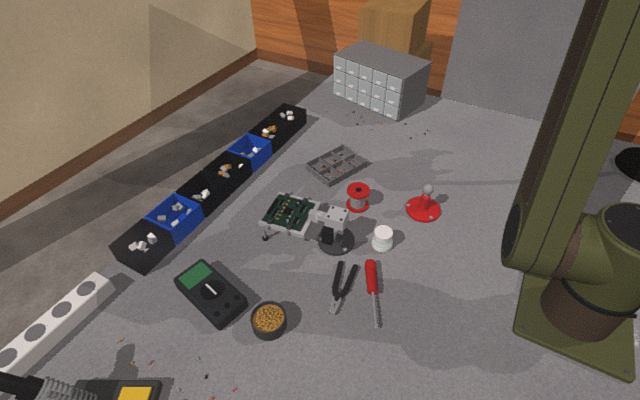

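The top view has two post shapes. The grey steel one at (312,228) carries the white coupler and board. The red-based one at (393,288) is bare and a look-alike. The steel one fits the description, and its dark latch tab seems to be at (288,227). I'll confirm this in an enlarged crop.

```bash
python3 - <<'E'
import cv2,numpy as np
a=cv2.imread("pics/top0.png")[145:255,260:350]; b=cv2.imread("pics/side0.png")[180:265,250:400]
a=cv2.resize(a,None,fx=4,fy=4,interpolation=2);b=cv2.resize(b,None,fx=2.9,fy=2.9,interpolation=2)
h=max(a.shape[0],b.shape[0]);o=np.zeros((h,a.shape[1]+b.shape[1],3),np.uint8);o[:a.shape[0],:a.shape[1]]=a;o[:b.shape[0],a.shape[1]:]=b
print(o.shape);cv2.imwrite("pics/crop.png",o)
E
```

```text
(440, 795, 3)
```

View pics/crop.png

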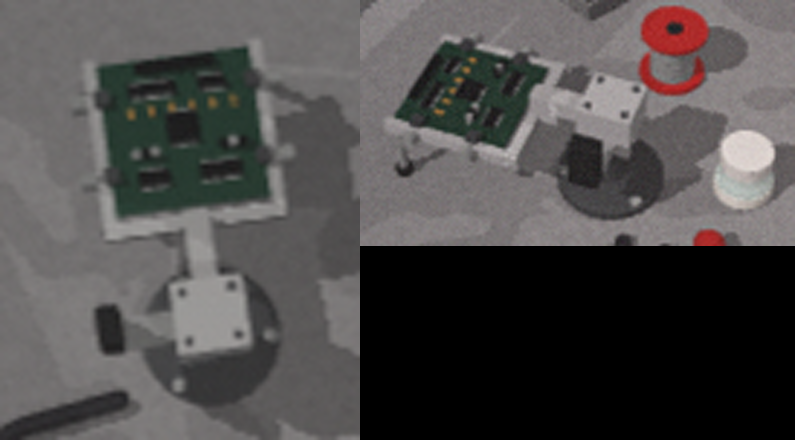

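The crop shows the white coupler housing on the dark steel post, with its black tab free at crop (110,329) top and (587,161) side. Nothing stands beside it except the cutters' tip below. Next I'll triangulate.

```bash
cat > h.py <<'E'
from cell import bot
import numpy as np
def tri(obs):  # obs: list of (model,u,v)
    A=[];b=[]
    for m,u,v in obs:
        K,R,t=(np.array(m[k],float) for k in"KRt")
        d=R.T@np.linalg.inv(K)@[u,v,1];d/=np.linalg.norm(d);c=-R.T@t
        P=np.eye(3)-np.outer(d,d);A.append(P);b.append(P@c)
    X=np.linalg.lstsq(np.vstack(A),np.hstack(b),rcond=None)[0]
    return X,np.linalg.norm(np.vstack(A)@X-np.hstack(b))
def proj(m,X):
    K,R,t=(np.array(m[k],float) for k in"KRt");p=K@(R@X+t);return p[:2]/p[2]
def plane(m,u,v,z):
    K,R,t=(np.array(m[k],float) for k in"KRt");d=R.T@np.linalg.inv(K)@[u,v,1];c=-R.T@t
    return c+d*(z-c[2])/d[2]
E
python3 - <<'E'
from h import *
T,S=bot.camera_model("top"),bot.camera_model("side")
f=lambda a,b:tri([(T,260+a[0]/4,145+a[1]/4),(S,250+(b[0]-360)/2.9,180+b[1]/2.9)])
for n,a,b in[("tab top",(110,325),(588,141)),("hous top",(212,313),(614,99))]: print(n,*f(a,b))
g=lambda x,y,z:plane(T,260+x/4,145+y/4,z)
h=[g(x,y,97) for x,y in((171,283),(240,273),(252,349),(178,357))];print(np.round(h,1),np.mean(h,0))
bd=g(184,130,60);print("board",bd); d=bd-np.mean(h,0);print("yaw",np.arctan2(d[1],d[0]))
print("tab@109",g(110,327,109))
print(bot.state()["qpos"])
m=bot.camera_model("wrist");print(np.round(m["R"],3),m["t"],m["K"][0],bot.state()["position"])
E
```

```text
tab top [505.07869044 117.174013   107.15326744] 1.0327733667593089
hous top [514.61675021  56.85907675  91.79328422] 0.8146939142198596
[[531.4  81.3  97. ]
 [537.6  40.   97. ]
 [491.7  32.8  97. ]
 [486.8  76.8  97. ]] [511.84025981  57.70628801  97.        ]
board [634.79833057  74.7756497   60.        ]
yaw 0.13794100953956148
tab@109 [502.91643273 116.82453355 109.        ]
[-1.40851310e+00  3.07512379e-01  1.50753118e+00 -3.36956844e-05
  1.32840473e+00 -7.35026272e-02]
[[ 0.234 -0.972 -0.001]
 [-0.924 -0.222  0.312]
 [-0.304 -0.072 -0.95 ]] [-573.5559171   -39.78071543  379.49712823] [354.47337924   0.         320.06049615] [ 134.24388333 -558.8010157   403.86909667]
```

```bash
cat >> h.py <<'E'
from scipy.spatial.transform import Rotation as Ro
def plan(goals, per=5):
    """goals: list of (xyz, yaw, rows) -> rounded rows"""
    s=bot.state();p=np.array(s["position"]);R=Ro.from_euler("xyz",s["orientation"]);out=[]
    for g,yaw,n in goals:
        for k in range(n,0,-1):
            e=R.inv().apply(np.array(g)-p)/k/750
            w=(R.inv()*Ro.from_euler("xyz",[np.pi,0,yaw])).as_rotvec()/k/np.pi
            row=np.round(np.r_[e,w],4);out.append(row.tolist())
            p=p+R.apply(row[:3]*750);R=R*Ro.from_rotvec(row[3:]*np.pi)
    for i in range(0,len(out),5):print(out[i:i+5])
E
python3 - <<'E'
from h import *
plan([((470,-240,390),.95,10),((504,117,380),1.71,10)])
E
```

```text
[[0.0535, -0.0309, 0.0019, -0.0001, -0.0, -0.0227], [0.0555, -0.027, 0.0019, -0.0, -0.0, -0.0227], [0.0573, -0.023, 0.0019, -0.0001, -0.0, -0.0227], [0.0588, -0.0188, 0.0019, -0.0, -0.0, -0.0227], [0.06, -0.0146, 0.0019, -0.0001, -0.0, -0.0228]]
[[0.0609, -0.0102, 0.0019, -0.0, -0.0, -0.0227], [0.0614, -0.0059, 0.0019, -0.0001, -0.0001, -0.0228], [0.0617, -0.0015, 0.0019, -0.0, -0.0, -0.0227], [0.0616, 0.003, 0.0019, -0.0001, -0.0001, -0.0228], [0.0613, 0.0073, 0.0018, -0.0, -0.0, -0.0227]]
[[0.0414, -0.024, 0.0013, 0.0, -0.0, -0.0242], [0.0431, -0.0208, 0.0013, 0.0, -0.0, -0.0242], [0.0445, -0.0175, 0.0013, 0.0, -0.0, -0.0242], [0.0457, -0.014, 0.0014, 0.0, -0.0, -0.0242], [0.0466, -0.0105, 0.0013, 0.0, -0.0, -0.0242]]
[[0.0473, -0.0069, 0.0014, 0.0, -0.0, -0.0242], [0.0477, -0.0033, 0.0013, 0.0, -0.0, -0.0242], [0.0478, 0.0003, 0.0014, 0.0, -0.0, -0.0242], [0.0477, 0.0039, 0.0013, 0.0, -0.0, -0.0242], [0.0472, 0.0075, 0.0014, 0.0, -0.0, -0.0242]]
```

>>> send_rows:
  deltas:
    - [0.0535, -0.031, 0.002, 0, 0, -0.023]
    - [0.0555, -0.027, 0.002, 0, 0, -0.023]
    - [0.057, -0.023, 0.002, 0, 0, -0.023]
    - [0.059, -0.019, 0.002, 0, 0, -0.023]
    - [0.06, -0.0145, 0.002, 0, 0, -0.023]
  gripper: 0.65
  squeeze: 90

```text
time_s: 0.72
position: [302.6, -397.9, 396.8]
orientation: [-3.141, -0.0, 0.599]
force: [0.7, 0.3, 0.4]
width: 55.6
finger_force: 0.0
```

>>> send_rows:
  deltas:
    - [0.061, -0.01, 0.002, 0, 0, -0.023]
    - [0.0615, -0.006, 0.002, 0, 0, -0.023]
    - [0.0615, -0.0015, 0.002, 0, 0, -0.023]
    - [0.0615, 0.003, 0.002, 0, 0, -0.023]
    - [0.061, 0.007, 0.002, 0, 0, -0.023]

```text
time_s: 1.35
position: [469.1, -237.8, 389.3]
orientation: [-3.141, 0.0, 0.961]
force: [0.4, -0.1, 0.3]
width: 55.2
finger_force: 0.0
```

>>> send_rows:
  deltas:
    - [0.0415, -0.024, 0.001, 0, 0, -0.024]
    - [0.043, -0.021, 0.001, 0, 0, -0.024]
    - [0.0445, -0.0175, 0.001, 0, 0, -0.024]
    - [0.0455, -0.014, 0.001, 0, 0, -0.024]
    - [0.0465, -0.0105, 0.001, 0, 0, -0.024]

```text
time_s: 1.98
position: [483.7, -59.3, 385.6]
orientation: [-3.141, -0.0, 1.338]
force: [-0.5, 0.1, -0.5]
width: 55.6
finger_force: 0.0
```

>>> send_rows:
  deltas:
    - [0.0475, -0.007, 0.001, 0, 0, -0.024]
    - [0.0475, -0.0035, 0.001, 0, 0, -0.024]
    - [0.048, 0, 0.001, 0, 0, -0.024]
    - [0.0475, 0.004, 0.001, 0, 0, -0.024]
    - [0.047, 0.0075, 0.001, 0, 0, -0.024]

```text
time_s: 2.6
position: [499.6, 119.1, 381.8]
orientation: [-3.141, 0.0, 1.715]
force: [-0.5, -0.6, -0.8]
width: 55.4
finger_force: 0.0
```

```bash
python3 - <<'E'
from h import *
import cv2
for i in range(3): bot.read_camera("wrist")
m=bot.camera_model("wrist");im=bot.read_camera("wrist");cv2.imwrite("pics/w1.png",im[:,:,::-1])
s=bot.state();print(s["time_s"],s["position"],s["orientation"],s["width"],s["force"],s["qpos"])
np.savez("w1.npz",**{k:np.array(m[k]) for k in"KRt"})
for X in((504,117,109),(513,57,97)):print(proj(m,np.array(X,float)))
E
```

```text
2.8 [499.58073614 118.32474133 381.76776939] [-3.14045227e+00  5.00643022e-04  1.71346163e+00] 55.71337507773278 [ 0.16712228  0.3421004  -0.72139301] [ 1.50463068e-01  2.41402337e-01  1.66520929e+00 -5.20619936e-04
  1.23612532e+00  7.96933858e-03]
[325.44549967 204.15188247]
[325.23311918 270.27055837]
```

View pics/w1.png

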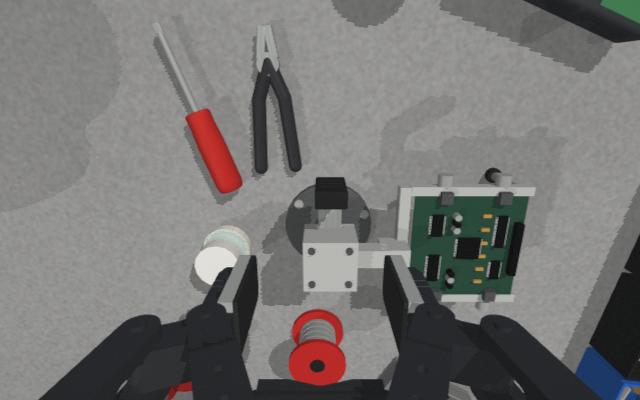

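The wrist view shows the tab at (331,193) and the housing top at about (330,267), with its tongue running right to the board. An enlarged crop will give me the corners.

```bash
python3 - <<'E'
from h import *
import cv2
a=cv2.imread("pics/w1.png")[165:305,280:400];cv2.imwrite("pics/w1c.png",cv2.resize(a,None,fx=4,fy=4,interpolation=2))
m=np.load("w1.npz");print(-m["R"].T@m["t"],m["R"][2])
E
```

```text
[488.00620031 199.66092485 350.36123734] [ 0.04541638 -0.31091481 -0.94935206]
```

View pics/w1c.png

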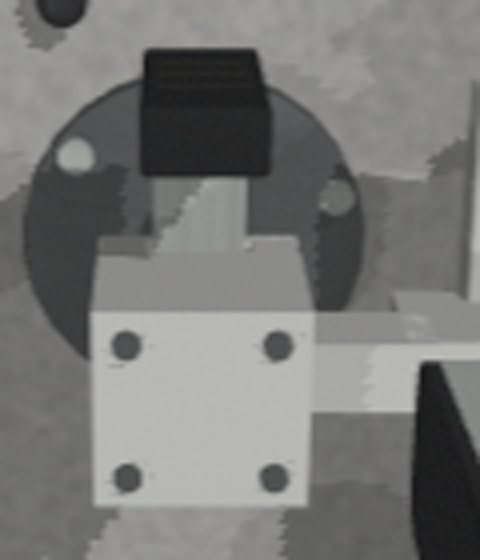

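```bash
python3 - <<'E'
from h import *
from scipy.optimize import least_squares
m=np.load("w1.npz")
px=np.array([(141,106),(268,106),(270,174),(141,174),(91,311),(312,311),(308,505),(94,505)])/4+[280,165]
def pts(q,dz=0):
    x,y,a=q[:3];dz=q[3]
    L=[(-12,68,109),(12,68,109),(12,54,109),(-12,54,109),(-22,22,97),(22,22,97),(22,-22,97),(-22,-22,97)]
    return Ro.from_euler("z",a).apply(L)+[x,y,dz]
r=least_squares(lambda q:(np.array([proj(m,X) for X in pts(q)])-px).ravel(),[513,57,.14,0])
print(r.x,np.round(r.fun.reshape(-1,2),1).tolist())
T=bot.camera_model("top")
X,e=tri([(m,*px[:4].mean(0)),(T,287.5,226.6)]);print("tab top",X,e)
X,e=tri([(m,*px[4:].mean(0)),(T,312.6,223.9)]);print("housing top",X,e)
q=r.x;print("latch_grip",Ro.from_euler("z",q[2]).apply([0,61,90])+[q[0],q[1],0])
E
```

```text
[ 5.16738333e+02  5.98195767e+01  1.47679834e-01 -8.57010222e-01] [[-0.7, -0.3], [1.1, -0.5], [0.2, 0.9], [-0.6, 1.1], [-0.2, -0.2], [0.4, -0.4], [-0.2, -0.4], [0.1, -0.3]]
tab top [506.82874052 117.18549385  97.03715818] 2.579610408205357
housing top [514.96863102  57.48605942  90.84075064] 3.283918567059545
latch_grip [507.76257224 120.15560007  90.        ]
```

```bash
python3 - <<'E'
from h import *
plan([((507.5,120,320),1.719,5),((507.5,120,247),1.719,5)])
E
```

```text
[[0.0002, 0.0022, 0.0165, -0.0001, 0.0, -0.0004], [0.0001, 0.0022, 0.0165, -0.0001, 0.0, -0.0003], [0.0001, 0.0021, 0.0164, -0.0001, 0.0001, -0.0004], [0.0002, 0.0022, 0.0165, -0.0, 0.0, -0.0003], [0.0001, 0.0021, 0.0165, -0.0001, 0.0001, -0.0004]]
[[0.0, 0.0, 0.0195, 0.0, -0.0, 0.0], [0.0, 0.0, 0.0194, 0.0, -0.0, 0.0], [0.0, 0.0, 0.0195, 0.0, -0.0, 0.0], [0.0, 0.0, 0.0194, 0.0, -0.0, 0.0], [0.0, 0.0, 0.0195, 0.0, -0.0, 0.0]]
```

>>> send_rows:
  deltas:
    - [0.0002, 0.0022, 0.0165, -0.0001, 0, -0.0004]
    - [0.0001, 0.0022, 0.0165, -0.0001, 0, -0.0003]
    - [0.0001, 0.0021, 0.0165, -0.0001, 0, -0.0004]
    - [0.0002, 0.0022, 0.0165, 0, 0, -0.0003]
    - [0.0001, 0.0021, 0.0165, 0, 0, -0.0004]

```text
time_s: 3.42
position: [507.9, 119.5, 319.3]
orientation: [3.141, -0.0, 1.718]
force: [0.5, 0.0, -0.1]
width: 55.6
finger_force: 0.0
```

>>> send_rows:
  deltas:
    - [0, 0, 0.0195, 0, 0, 0]
    - [0, 0, 0.0195, 0, 0, 0]
    - [0, 0, 0.0195, 0, 0, 0]
    - [0, 0, 0.0195, 0, 0, 0]
    - [0, 0, 0.0195, 0, 0, 0]

```text
time_s: 4.05
position: [507.9, 119.6, 246.3]
orientation: [3.141, 0.0, 1.718]
force: [0.4, -0.2, 0.6]
width: 55.6
finger_force: 0.0
```

```bash
python3 - <<'E'
from h import *
import cv2
for i in range(3): bot.read_camera("wrist")
im=bot.read_camera("wrist");cv2.imwrite("pics/w2.png",im[:,:,::-1])
s=bot.state();print(s["time_s"],s["position"],s["orientation"],s["width"],s["force"])
m=bot.camera_model("wrist");print([proj(m,Ro.from_euler("z",.148).apply([x,61,109])+[516.7,59.8,0]) for x in(-12,12)])
E
```

```text
4.25 [507.83886565 119.61956433 246.838356  ] [ 3.14144289e+00 -4.27063858e-05  1.71791505e+00] 55.831400015179675 [ 0.58426398 -0.80471866  0.73868519]
[array([285.6889654 , 319.72980176]), array([352.97204497, 319.61858477])]
```

View pics/w2.png

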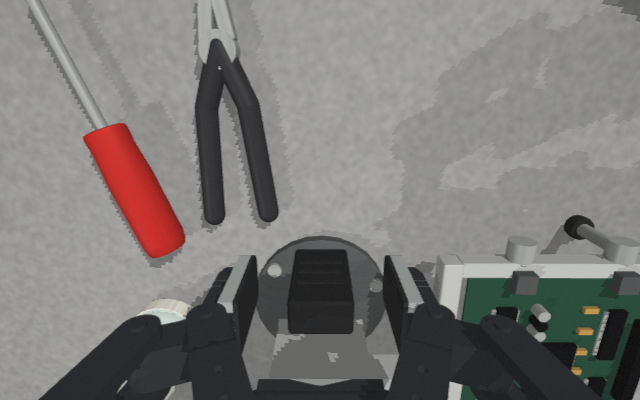

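The tab, at columns 288–354, is centred between the pads at 258 and 385. I'll close the gripper.

>>> send_rows:
  deltas:
    - [0, 0, 0, 0, 0, 0]
    - [0, 0, 0, 0, 0, 0]
    - [0, 0, 0, 0, 0, 0]
    - [0, 0, 0, 0, 0, 0]
    - [0, 0, 0, 0, 0, 0]
  gripper: 0
  squeeze: 90

```text
time_s: 4.88
position: [508.2, 119.6, 247.7]
orientation: [3.139, 0.0, 1.718]
force: [-0.6, 0.4, 6.5]
width: 22.7
finger_force: 88.4
```

>>> send_rows:
  deltas:
    - [0, 0, 0, 0, 0, 0]
    - [0, 0, 0, 0, 0, 0]
    - [0, 0, 0, 0, 0, 0]
    - [0, 0, 0, 0, 0, 0]
    - [0, 0, 0, 0, 0, 0]

```text
time_s: 5.5
position: [508.2, 119.6, 247.7]
orientation: [3.139, 0.0, 1.718]
force: [-1.1, 0.8, 6.1]
width: 22.8
finger_force: 88.4
```

>>> send_rows:
  deltas:
    - [0, 0, -0.0005, 0, 0, 0]
    - [0, 0, -0.0005, 0, 0, 0]
    - [0.002, 0, 0, 0, 0, 0]
    - [0.002, 0, 0, 0, 0, 0]
    - [0.002, 0, 0, 0, 0, 0]

```text
time_s: 6.12
position: [507.4, 123.7, 247.9]
orientation: [3.14, 0.001, 1.718]
force: [0.2, -5.0, 1.0]
width: 23.0
finger_force: 88.0
```

>>> send_rows:
  deltas:
    - [0.002, 0, 0, 0, 0, 0]
    - [0.002, 0, 0, 0, 0, 0]
    - [0.002, 0, 0, 0, 0, 0]
    - [0.002, 0, 0, 0, 0, 0]
    - [0, 0, 0, 0, 0, 0]

```text
time_s: 6.75
position: [506.5, 129.7, 247.9]
orientation: [3.141, 0.001, 1.719]
force: [2.3, -5.2, 1.0]
width: 22.5
finger_force: 88.0
```

>>> send_rows:
  deltas:
    - [0.001, 0, 0, 0, 0, 0]
    - [0.001, 0, 0, 0, 0, 0]
    - [0, 0, 0, 0, 0, 0]
    - [0, 0, 0, 0, 0, 0]
    - [0, 0, 0, 0, 0, 0]

```text
time_s: 7.38
position: [506.3, 131.0, 247.9]
orientation: [3.141, 0.001, 1.719]
force: [1.8, -6.5, 0.8]
width: 22.9
finger_force: 88.0
```

```bash
python3 - <<'E'
from h import *
import cv2
im=bot.read_camera("wrist")
s=bot.state();print(s["time_s"],s["position"],s["orientation"],s["width"],s["force"],s["ft_torque"])
a=im[220:400,200:440,::-1];cv2.imwrite("pics/w3.png",cv2.resize(a,None,fx=3,fy=3,interpolation=2))
E
```

```text
7.425 [506.28728853 131.029776   247.85958617] [3.14051097e+00 1.28110784e-03 1.71850251e+00] 22.423736954978978 [ 1.86562485 -5.76747225  0.26533848] [-1.00026144 -0.58949941 -0.10942554]
```

View pics/w3.png

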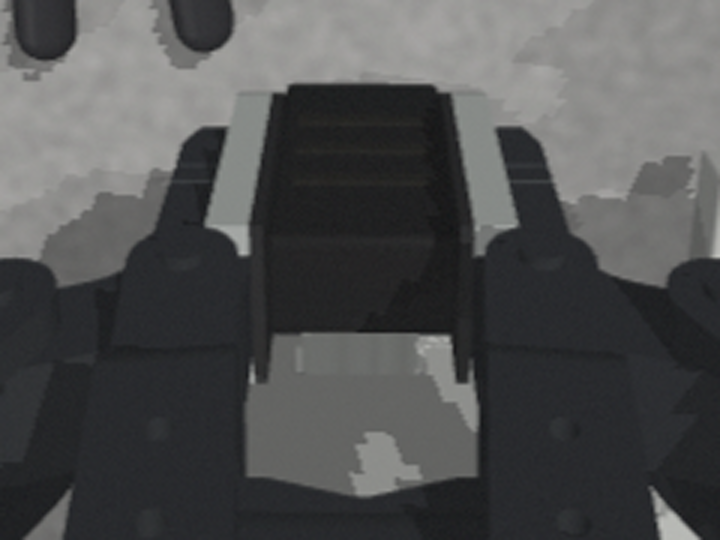

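The tab is gripped squarely, about 11.5 mm out, and the 6 N force matches the spring short of its stop. I'll start the lift slowly.

>>> send_rows:
  deltas:
    - [0, 0, -0.001, 0, 0, 0]
    - [0, 0, -0.001, 0, 0, 0]
    - [0, 0, -0.002, 0, 0, 0]
    - [0, 0, -0.002, 0, 0, 0]
    - [0, 0, 0, 0, 0, 0]

```text
time_s: 8.05
position: [505.2, 130.9, 251.2]
orientation: [-3.139, 0.001, 1.719]
force: [1.8, -5.5, -4.4]
width: 22.5
finger_force: 88.3
```

>>> send_rows:
  deltas:
    - [0, 0, -0.002, 0, 0, 0]
    - [0, 0, -0.002, 0, 0, 0]
    - [0, 0, -0.002, 0, 0, 0]
    - [0, 0, -0.002, 0, 0, 0]
    - [0, 0, -0.002, 0, 0, 0]

```text
time_s: 8.68
position: [504.9, 130.9, 258.4]
orientation: [-3.138, 0.001, 1.719]
force: [2.0, -7.1, -6.6]
width: 22.6
finger_force: 88.3
```

>>> send_rows:
  deltas:
    - [0, 0, -0.0025, 0, 0, 0]
    - [0, 0, -0.0025, 0, 0, 0]
    - [0, 0, -0.0025, 0, 0, 0]
    - [0, 0, -0.0025, 0, 0, 0]
    - [0, 0, -0.0025, 0, 0, 0]

```text
time_s: 9.3
position: [504.9, 131.2, 268.5]
orientation: [-3.138, 0.001, 1.718]
force: [0.4, -3.8, -0.8]
width: 23.1
finger_force: 89.1
```

```bash
python3 - <<'E'
from h import *
import cv2
im=bot.read_camera("side")
s=bot.state();print(s["time_s"],s["position"],s["orientation"],s["force"],s["ft_torque"])
a=im[150:290,230:420,::-1];cv2.imwrite("pics/s4.png",cv2.resize(a,None,fx=4,fy=4,interpolation=2))
E
```

```text
9.35 [505.06738796 131.27794715 268.88912371] [-3.13926583e+00  3.38261592e-04  1.71821614e+00] [-1.42565749 -4.55716253 -0.49021158] [-0.95736976  0.30067466 -0.12043637]
```

View pics/s4.png

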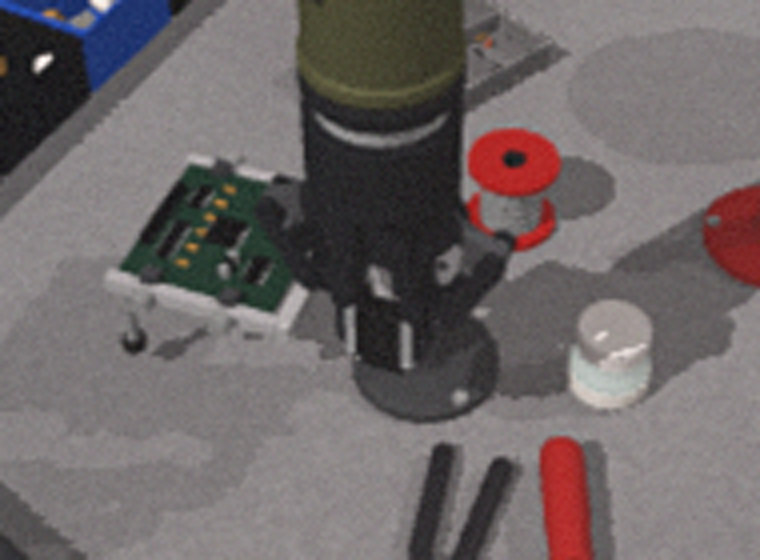

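The board is slightly low at its far end (foot at crop (133,342)), roughly 0.08 rad and well within limits. I'll firm the grip and keep lifting.

>>> send_rows:
  deltas:
    - [0, 0, 0, 0, 0, 0]
    - [0, 0, -0.002, 0, 0, 0]
    - [0, 0, -0.003, 0, 0, 0]
    - [0, 0, -0.003, 0, 0, 0]
    - [0, 0, -0.003, 0, 0, 0]
  squeeze: 115

```text
time_s: 9.98
position: [506.1, 131.8, 277.6]
orientation: [3.141, -0.0, 1.718]
force: [0.3, 0.4, -2.8]
width: 22.3
finger_force: 112.6
```

>>> send_rows:
  deltas:
    - [0, 0, -0.003, 0, 0, 0]
    - [0, 0, -0.003, 0, 0, 0]
    - [0, 0, -0.003, 0, 0, 0]
    - [0, 0, -0.003, 0, 0, 0]
    - [0, 0, -0.003, 0, 0, 0]

```text
time_s: 10.6
position: [506.0, 131.5, 289.0]
orientation: [3.141, -0.0, 1.718]
force: [0.6, -0.4, -2.7]
width: 22.3
finger_force: 112.6
```

It's off the ball: only the weight (2.7 N) remains and the latch has sprung shut. I'll raise it the rest of the way.

>>> send_rows:
  deltas:
    - [0, 0, -0.004, 0, 0, 0]
    - [0, 0, -0.008, 0, 0, 0]
    - [0, 0, -0.012, 0, 0, 0]
    - [0, 0, -0.012, 0, 0, 0]
    - [0, 0, -0.012, 0, 0, 0]

```text
time_s: 11.22
position: [506.1, 131.5, 325.7]
orientation: [3.14, -0.0, 1.718]
force: [-0.3, -0.5, -1.8]
width: 22.8
finger_force: 112.7
```

>>> send_rows:
  deltas:
    - [0, 0, -0.012, 0, 0, 0]
    - [0, 0, -0.012, 0, 0, 0]
    - [0, 0, -0.01, 0, 0, 0]
    - [0, 0, -0.006, 0, 0, 0]
    - [0, 0, -0.002, 0, 0, 0]

```text
time_s: 11.85
position: [506.0, 131.5, 356.6]
orientation: [3.14, -0.0, 1.718]
force: [-0.7, -0.3, -2.5]
width: 22.1
finger_force: 112.7
```

>>> send_rows:
  deltas:
    - [0, 0, 0, 0, 0, 0]
    - [0, 0, 0, 0, 0, 0]
    - [0, 0, 0, 0, 0, 0]
    - [0, 0, 0, 0, 0, 0]
    - [0, 0, 0, 0, 0, 0]

```text
time_s: 12.48
position: [506.0, 131.5, 356.3]
orientation: [3.141, -0.0, 1.718]
force: [0.8, -0.1, -2.6]
width: 22.2
finger_force: 112.7
```

```bash
python3 - <<'E'
from h import *
import cv2
im=bot.read_camera("side")
s=bot.state();print(s["time_s"],s["position"],s["orientation"],s["force"],s["finger_force"])
a=im[130:280,230:430,::-1];cv2.imwrite("pics/s5.png",cv2.resize(a,None,fx=4,fy=4,interpolation=2))
E
```

```text
12.525 [505.99213144 131.47725875 356.30322066] [3.14071284e+00 1.32042474e-05 1.71800923e+00] [-0.21499642 -0.15753608 -3.30294513] 112.67829537391663
```

View pics/s5.png

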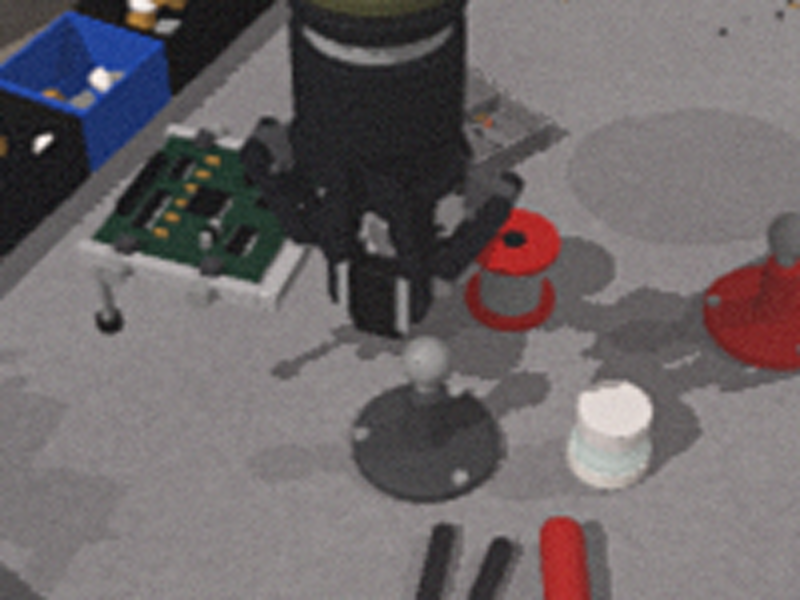

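The bare ball is at (427,358) and the carrier hangs about level and still in the gripper, about 108 mm up. I'm handing in.

```bash
python3 -c "
from cell import bot
print(bot.sign_off())"
```

```text
the job is handed in; nothing more can be done
None
```

I took the carrier off its ball post and handed the job in with it held still and about level in the gripper, about 108 mm above where it stood; the hand-in returned no verdict.

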